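# Clamp a bird-house entrance plate in the drilling jig

## Robot

A 6-joint arm with a two-finger parallel gripper is mounted at the origin on the work surface. World frame = base frame: x ahead of the robot, y to its left, z up, the work surface at z = 0. Lengths are in m, angles in rad, forces in N, time in s.
With the tool pointing down it reaches from about 0.225 to 0.725 m from the base axis. Payload 3.1 kg.
Tool frame: the origin (TCP) lies at the very end of the fingers, on their centre line; the grasp point (between the pads) lies 19 mm behind it; z points along the fingers, y is the line along which they close (so a half turn about z gives the same grasp; the last joint's range is limited). The gripper opens to 85 mm and grips with 20 to 120 N. Pads are 22 mm wide; open, the fingers measure 114 mm over their backs; the gripper's body (76 mm by 85 mm) begins 54 mm behind the grasp point. The pads swing forward as they close: fully open they stand 13 mm farther back than shut.
Start: joints at [-1.401, 0.048, 0.099, 1.622, 0, 1.443], TCP at [0.154, -0.502, 0.231] pointing down, gripper open.
Joint ranges: [-2.91, 2.91], [-0.99, 1.94], [-1.21, 1.42], [-2.12, 2.29], [-1.49, 1.47], [-3.14, 3.14]. Speed limits (rad/s): [2.79, 2.79, 3.14, 3.14, 3.14, 3.14].

## Interface

Orientations are given as a rotation vector (axis times angle).
In Python, from workcell import get_state, camera, calibration, sign_off gives the robot as it stands.
- The arm moves only by the tool carry_out, never from a script. Its argument "targets" is a list of rows, each a list of 3 entries, a list of its own where there are three numbers: the shift along the tool's x, y, z in shares of 75 cm (1.0 is 75 cm), then the turn, a rotation vector about the tool's x, y, z in shares of 120 degrees (1.0 is 120 degrees), then the opening, from 0 (shut) to 1 (fully open). In form: [[[dx, dy, dz], [rx, ry, rz], hand], ...]. A call has 1 to 12 rows; each row is the pose to reach, as a shift and turn from the pose commanded when the call began, along the tool's axes at that moment; what a row does not reach only later rows make up. A row lasts 1/8 s, in which the tool goes at most 62.5 mm and 10.7 degrees, less where a joint would pass 70% of its speed; a pose out of reach is approached as far as the arm can. A shift or turn number past 1, either way, is cut back to 1. A call with a gripper value outside its range is refused whole. The fingers move at their own pace and stop on an object; "force" is the grip in N (left out, the last holds). Time passes only in rows, so rows that repeat a pose let the fingers close. It gives the time, the measured TCP pose, the force, the opening and the grip force at its end, in the units of the state.
- get_state(): the state, without advancing time (a new reading comes with each control period).
- camera(name): name is "scene" or "side" or "wrist"; returns the picture (384x512x3 uint8, red, green, blue); there is no depth.
- calibration(name): a dict with "camera_matrix" (3x3 intrinsics, pixels), "R" (3x3) and "t" (3): a world point X has camera coordinates R X + t; the wrist camera has in their place "hand_eye" (4x4, takes a point from camera to tool coordinates, whose origin is the TCP and whose axes are the flange's). Camera axes: x right, y down, z forward; pixel columns grow to the right and rows downward; lengths in m; the calibration is good to about 2 mm. A picture is of the moment at which its call begins: read the wrist's pose just before it. calibration takes no time and is no camera call.
- sign_off(): hands the job in; it is judged then, once.
The state is a dict: "clock": time; "qpos": joint angles; "qd": joint speeds; "tau": joint torques, N m; "ee_pos": TCP position; "tool_rot": TCP orientation; "wrist_force": force on the tool from outside, world axes, zero at the start; "torque": the same for the moment, N m; "opening": finger opening in m; "finger_force": force on a finger pad.
Only numpy, scipy, OpenCV 4.12 (cv2) and the standard library are available. Lean on these libraries where they do the work, as an engineer would, in place of code of your own. Each camera call takes 0.05 s, during which the arm holds its last target. There are 200 camera calls.

## Task

Lift the red-knobbed spring clip of the drilling jig until it stays up by itself, slide the pine plate with the round hole lengthwise in under the two lips and press it home against the brass pad of the blue end stop, firmly but without shoving it hard. Then ease the clip down onto the plate, keeping hold of it so that it does not snap shut, and let go. Leave the other things on the bench where they are.

Things in the scene. Friction and masses are not known exactly. Their poses are not given: they have to be found in the camera images.
- jig: Plywood drilling jig. Origin: on the centre line, at bench level; +x is the way the plate slides in, z up. Its bed, top 20 mm above the bench, runs from x = -125 to 140 mm; up to x = 20 mm it is 44 mm wide (narrower than the plate, so fingers can straddle it), beyond it, 2 mm lower, a base 110 mm wide lies under it. The hinge cheeks of the clip stand at x = 105 mm, 54 mm above the bench.
- jig_mouth (a point): Middle of the channel's mouth, on the bed's top (jig x = 20 mm); axes as the jig's. From here two dark fences 64 mm apart run 52 mm along +x; an aluminium lip on each reaches 4 mm inwards, underside 12 mm and top 16 mm above the bed, so the plate cannot be laid in from above. Flared guides, 16 mm high, lead in from 20 mm before the mouth, where they stand 80 mm apart.
- jig_hinge (a point): Middle of the clip's hinge axis, jig x = 105 mm, 45 mm above the bench; the axis runs along the jig's y.
- stop: Blue end stop, 14 x 50 x 13 mm, fixed on the bed between the fences. Origin: on its face that looks to the jig's -x, mid width, at bed height (jig x = 79 mm); axes as the jig's. A brass pad on a screw (face 26 x 10 mm) stands out 5 to 25 mm before that face, set differently each time, locked and not measured: the plate is home when its end meets the pad, which must be found by touch.
- clip (a joint): Angle of the spring clip (rad): 0 shut with its rubber foot on the empty bed, about 0.13 resting on the plate, 1.4 fully up (end of travel). An over-centre spring pulls it shut below about 0.7 and holds it up above; at either end it takes 4 to 5 N at the knob to move. A flat steel arm 14 mm wide reaches from the hinge to the jig's -x; the foot, 14 mm across, is 69 mm from the hinge.
- clip_knob (a point): Centre of the clip's red knob, a barrel 14 mm in diameter, 34 mm long along the jig's y. Clip shut, it stands 100 mm from the hinge towards the jig's -x and 28 mm above the hinge axis (73 mm above the bench); it swings round the hinge. It can be pinched across its two ends (34 mm) from above, turning between the fingers as the clip swings. The point's axes turn with the clip.
- plate: Pine entrance plate 120 x 60 x 9 mm with a 28 mm round hole through its middle, 60 g, lying flat and loose on the bench. Origin: centre of its underside; x along its length, y across its width, z up. Either end may go in first.
- blank: Bystander: plate of the same size as the pine plate, painted blue, without a hole. Origin: centre of its underside.
- paint_pot: Bystander: blue paint jar with white cap, 64 mm in diameter, 75 mm tall. Origin: centre of its underside.
- glue: Bystander: yellow glue bottle with red cap, 52 mm in diameter, 160 mm tall. Origin: centre of its underside.
- driver: Bystander: screwdriver lying on the bench along its own x.
- brush: Bystander: paint brush lying on the bench along its own x.
- trim: Bystander: offcut of wood 90 x 50 x 40 mm. Origin: centre of its underside.
- small_house: Bystander: small pine bird house with red roof, about 120 mm square and 160 mm tall. Origin: centre of its underside.
- mug: Bystander: white mug, 76 mm in diameter, 90 mm tall. Origin: centre of its underside.
Mind the look-alikes: they are no part of the job. Of the things like the plate, leave any that is pink; of the rest the smaller one is meant.

How it is judged:
By the outcome, as a careful person would: the job done as asked, in the order asked, and still so for the second after the job is handed in, with the robot touching nothing.
It also fails if it takes over 72 s, if anything falls off the work surface, if the arm or the gripper's body presses on something with over 40 N, if the wrist force passes 120 N, or if a joint passes its speed limit or range.

## Working session

There is one attempt and no reset: what is moved stays moved. The work goes in short steps, Python scripts to look and compute and a tool call to move; the robot and the scene stay as the last step left them, time stands still between calls to the robot, and variables do not carry over. Pictures are saved under pics/ and viewed, at most 10 in all, crops included, and the job is handed in when it is done.

Besides the shell and the picture viewer there is one more tool, called after "Emit:" by a JSON object that holds its "fn" and its "kwargs", one argument or row to a line. carry_out: Moves the arm, as the interface text tells. Its arguments: {"type":"object","properties":{"targets":{"type":"array","items":{"type":"array"}},"force":{"type":"number"}},"required":["targets"]}

```bash
mkdir -p pics; python3 - <<'E'
from workcell import *
import cv2,numpy as np
s=get_state();print(s)
for n in("scene","side"):
    im=camera(n);cv2.imwrite(f"pics/{n}0.png",im[:,:,::-1]);c=calibration(n);print(n,c)
print(calibration("wrist"))
a=cv2.imread("pics/scene0.png");b=cv2.imread("pics/side0.png")
for n,i in(("scene",a),("side",b)):cv2.imwrite(f"pics/{n}0b.png",cv2.resize(i,(800,600),interpolation=cv2.INTER_CUBIC))
E
```

```text
{'clock': 0.0, 'qpos': array([-1.40082326e+00,  4.87445077e-02,  9.76117613e-02,  1.62200625e+00,
       -1.55929764e-05,  1.44299789e+00]), 'qd': array([-0.00112449,  0.00070482,  0.00037786,  0.00052374,  0.0015381 ,
       -0.00105391]), 'tau': array([ 1.77695624e-04, -3.38784313e+01,  3.20015037e+01,  2.02366436e-02,
       -1.07923142e-04,  4.67633654e-06]), 'ee_pos': array([ 0.15391038, -0.50129729,  0.2301274 ]), 'tool_rot': array([-3.10452121e+00, -4.65664887e-01,  1.02004564e-04]), 'wrist_force': array([ 0.22391457, -0.21678374,  0.46541377]), 'torque': array([-0.05536381, -0.00250411, -0.04133371]), 'finger_force': 0.0, 'opening': 0.08518911950841643}
scene {'camera_matrix': array([[363.61439604,   0.        , 254.1895261 ],
       [  0.        , 363.61439604, 179.86337628],
       [  0.        ,   0.        ,   1.        ]]), 'R': array([[ 0.8197296 ,  0.57267455,  0.00934021],
       [ 0.4932495 , -0.6975636 , -0.51972103],
       [-0.29111561,  0.43063777, -0.85428497]]), 't': array([-0.38205263, -0.23450981,  1.47640478])}
side {'camera_matrix': array([[456.64090964,   
[... 161 characters left out ...]
2732995, -0.00877518],
       [-0.28079334, -0.57831329, -0.76596922],
       [ 0.32224678,  0.6949409 , -0.64281736]]), 't': array([-0.48432186,  0.190999  ,  1.45454631])}
{'camera_matrix': array([[304.90730347,   0.        , 259.36728575],
       [  0.        , 304.90730347, 191.20856417],
       [  0.        ,   0.        ,   1.        ]]), 'hand_eye': array([[ 1.87607839e-03, -9.44949000e-01, -3.27212266e-01,
         8.58058534e-02],
       [ 9.99997929e-01,  2.03111173e-03, -1.32093141e-04,
        -8.42576192e-04],
       [ 7.89425955e-04, -3.27211341e-01,  9.44950853e-01,
        -1.43141762e-01],
       [ 0.00000000e+00,  0.00000000e+00,  0.00000000e+00,
         1.00000000e+00]])}
```

View pics/scene0b.png

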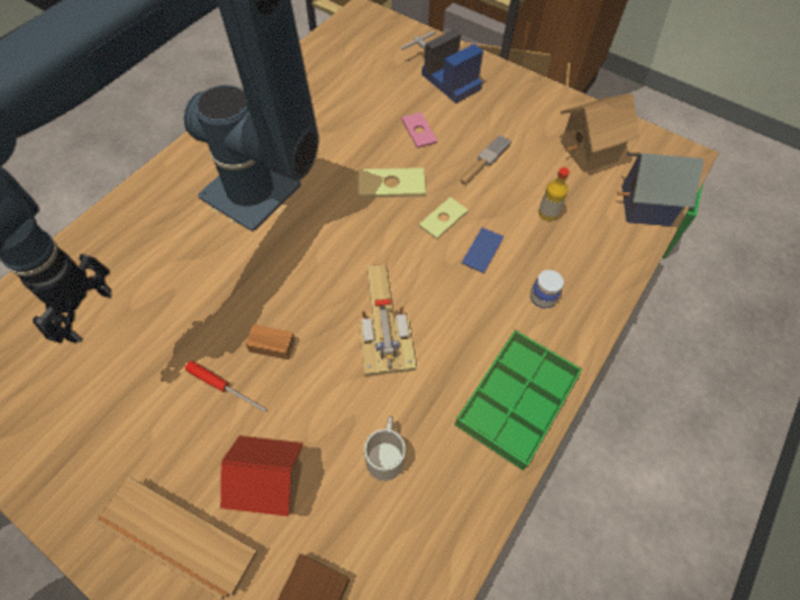

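View pics/side0b.png

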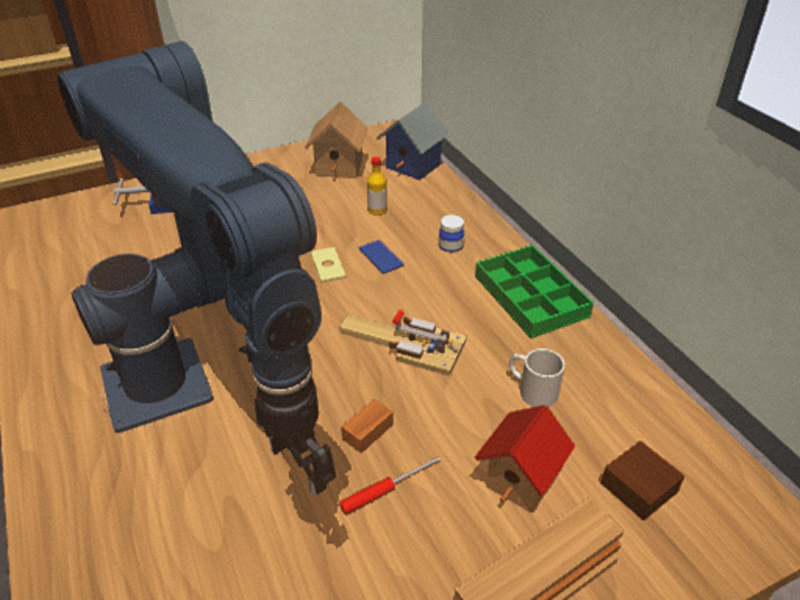

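The scene view shows three holed plates: one pink at (418,129), a large pale one at (392,181), and a smaller pale one at (443,217), which is the plate I want. In the side view that plate is at (328,264). The jig runs from (377,265) to (388,372), with its knob at (383,302) in the scene view and (398,317) in the side view.

```bash
cat > h.py <<'E'
import numpy as np,cv2
from scipy.spatial.transform import Rotation as Ro
from workcell import *
def cam(n,s=None):
    c=calibration(n);K=c["camera_matrix"]
    if n!="wrist":return K,np.array(c["R"]),np.array(c["t"])
    T=np.eye(4);T[:3,:3]=Ro.from_rotvec(s["tool_rot"]).as_matrix();T[:3,3]=s["ee_pos"]
    M=np.linalg.inv(T@c["hand_eye"]);return K,M[:3,:3],M[:3,3]
def ray(c,p):
    K,R,t=c;d=R.T@np.linalg.solve(K,[p[0],p[1],1]);return -R.T@t,d/np.linalg.norm(d)
def onz(c,p,z):
    o,d=ray(c,p);return o+d*(z-o[2])/d[2]
def tri(obs):
    A=np.zeros((3,3));b=np.zeros(3);r=[]
    for c,p in obs:
        o,d=ray(c,p);P=np.eye(3)-np.outer(d,d);A+=P;b+=P@o
    X=np.linalg.solve(A,b)
    return X,[round(float(1e3*np.linalg.norm(np.cross(ray(c,p)[1],X-ray(c,p)[0]))),1) for c,p in obs]
def proj(c,X):
    K,R,t=c;q=K@(R@np.asarray(X)+t);return q[:2]/q[2]
def rect(im,c,seed,z):
    # region of like colour about seed, on the plane z -> minAreaRect in world mm
    lab=cv2.cvtColor(cv2.GaussianBlur(im,(3,3),0),cv2.COLOR_RGB2LAB)
    m=np.zeros((im.shape[0]+2,im.shape[1]+2),np.uint8)
    cv2.floodFill(lab,m,tuple(int(v) for v in seed),0,(40,10,12),(40,10,12),cv2.FLOODFILL_MASK_ONLY|cv2.FLOODFILL_FIXED_RANGE|4|(255<<8))
    cs=max(cv2.findContours(m[1:-1,1:-1],cv2.RETR_EXTERNAL,cv2.CHAIN_APPROX_NONE)[0],key=cv2.contourArea)
    W=np.array([onz(c,p,z)[:2]*1e3 for p in cs[:,0]],np.float32)
    return cv2.minAreaRect(W)
E
python3 - <<'E'
from h import *
k=512/800
S,D=cam("scene"),cam("side")
for n,a,b in[("plate hole",(444,217),(328,263)),("knob",(383,302),(398,317)),("bed end",(378,266),(343,325)),("far end mid",(389,372),(456,358)),("trim",(271,338),(368,420)),("blank",(483,250),(381,257)),("glue cap",(563,173),(376,161)),("pot cap",(549,281),(452,222)),("mug",(386,445),(543,362))]:
    X,e=tri([(S,np.array(a)*k),(D,np.array(b)*k)]);print(n,X.round(3),e)
A=cv2.imread("pics/scene0.png")[:,:,::-1].copy();B=cv2.imread("pics/side0.png")[:,:,::-1].copy()
print(rect(A,S,np.array((432,222))*k,.009),rect(B,D,np.array((328,275))*k,.009),rect(A,S,np.array((375,187))*k,.009))
E
```

```text
plate hole [0.461 0.213 0.007] [0.9, 0.9]
knob [ 0.499 -0.102  0.071] [1.0, 1.0]
bed end [ 0.41  -0.     0.001] [3.4, 3.4]
far end mid [ 0.586 -0.203  0.002] [0.6, 0.6]
trim [ 0.342 -0.297  0.032] [2.3, 2.3]
blank [0.591 0.187 0.001] [1.5, 1.5]
glue cap [0.668 0.378 0.153] [0.9, 0.9]
pot cap [0.769 0.151 0.074] [0.9, 0.9]
mug [ 0.687 -0.354  0.086] [2.9, 2.9]
((456.3062438964844, 213.62301635742188), (120.99214935302734, 61.685176849365234), 81.3224105834961) ((458.7586975097656, 212.8714599609375), (120.28842163085938, 60.36570739746094), 81.46208953857422) ((340.92620849609375, 34.44775390625), (1338.3271484375, 1769.3287353515625), 4.284168243408203)
```

Units first: shifts go in shares of 75 cm and turns go in shares of 120 degrees. So 44.3 cm is 0.5907, -28.8 cm is -0.384, -113.5 degrees is -0.9458.

Emit:
{"fn": "carry_out", "kwargs": {
  "targets": [
    [[0.5907,-0.384,-0.0267],[0,0,-0.9458],0.6],
    [[0.5907,-0.384,-0.0267],[0,0,-0.9458],0.6],
    [[0.5907,-0.384,-0.0267],[0,0,-0.9458],0.6],
    [[0.5907,-0.384,-0.0267],[0,0,-0.9458],0.6],
    [[0.5907,-0.384,-0.0267],[0,0,-0.9458],0.6],
    [[0.5907,-0.384,-0.0267],[0,0,-0.9458],0.6],
    [[0.5907,-0.384,-0.0267],[0,0,-0.9458],0.6],
    [[0.5907,-0.384,-0.0267],[0,0,-0.9458],0.6],
    [[0.5907,-0.384,-0.0267],[0,0,-0.9458],0.6],
    [[0.5907,-0.384,-0.0267],[0,0,-0.9458],0.6],
    [[0.5907,-0.384,-0.0267],[0,0,-0.9458],0.6],
    [[0.5907,-0.384,-0.0267],[0,0,-0.9458],0.6]
  ],
  "force": 30
}}

```text
clock: 1.6
ee_pos: [0.4928, -0.0963, 0.2507]
tool_rot: [-1.314, -2.852, 0.0]
wrist_force: [0.7, 0.0, -0.1]
opening: 0.0511
finger_force: 0.0
```

```bash
python3 - <<'E'
from h import *
s=get_state();im=camera("wrist");np.save("w1.npy",im)
import pickle;pickle.dump(s,open("w1.pkl","wb"))
cv2.imwrite("pics/w1.png",cv2.resize(im[:,:,::-1],(800,600),interpolation=cv2.INTER_CUBIC))
# predicted jig landmarks
c=cam("wrist",s);th=np.radians(-49.5);u=np.array([np.cos(th),np.sin(th),0]);v=np.array([-u[1],u[0],0]);O=np.array([.493,-.096,0])
for n,x,y,z in[("endL",-125,22,20),("endR",-125,-22,20),("knob",5,0,73),("farL",140,55,18),("farR",140,-55,18)]:
    print(n,(proj(c,O+(u*x+v*y)/1e3+[0,0,z/1e3])*800/512).round())
E
```

```text
endL [434.  75.]
endR [373.  75.]
knob [403. 270.]
farL [465. 399.]
farR [342. 398.]
```

View pics/w1.png

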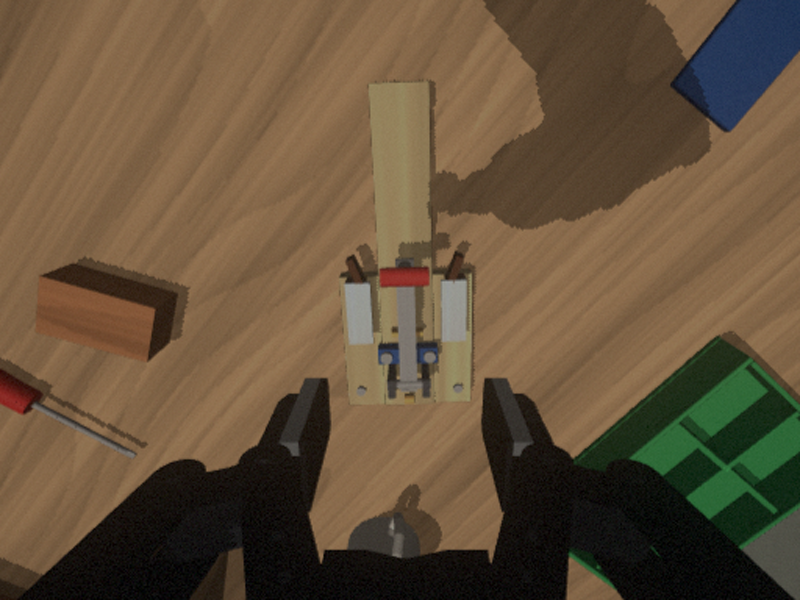

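The wrist view shows the bed end corners at (370,84) and (434,81). The knob is centred at (404,277), the inner lip corners are at (371,281) and (441,280), and the far base corners are at (349,404) and (471,401). I'll fit the jig pose to these, with the knob height taken from the scene and side views.

```bash
cat > fit.py <<'E'
from h import *
import pickle
from scipy.optimize import least_squares
s=pickle.load(open("w1.pkl","rb"));k=512/800
W,S,D=cam("wrist",s),cam("scene"),cam("side")
obs=[(W,(370,84),(-125,-22,20)),(W,(434,81),(-125,22,20)),(W,(404,277),(5,0,73)),(W,(371,281),(20,-28,36)),(W,(441,280),(20,28,36)),(W,(371,344),(72,-28,36)),
(W,(349,404),(140,-55,18)),(W,(471,401),(140,55,18)),(S,(383,302),(5,0,73)),(D,(398,317),(5,0,73))]
def tf(p,q):
    c,n=np.cos(p[2]),np.sin(p[2]);x,y,z=np.array(q)/1e3
    return np.array([p[0]+c*x-n*y,p[1]+n*x+c*y,z+p[3]])
def f(p):return np.concatenate([proj(c,tf(p,q))-np.array(o)*k for c,o,q in obs])
if __name__=="__main__":
    r=least_squares(f,[.493,-.096,-.86,0],loss="soft_l1");print(r.x.round(4),np.degrees(r.x[2]));print(r.fun.reshape(-1,2).round(1).tolist())
    np.save("jig.npy",r.x)
    print("knob",tri([(W,np.array((404,277))*k),(S,np.array((383,302))*k),(D,np.array((398,317))*k)]),tf(r.x,(5,0,73)))
    print("state yaw",Ro.from_rotvec(s["tool_rot"]).as_matrix().round(4)[:,0])
    # the neighbours of the plate
    for q in[(426,170),(426,195),(358,195)]:print(onz(S,np.array(q)*k,.009).round(3))
E
python3 fit.py
```

```text
[ 0.4971 -0.0988 -0.8367 -0.0011] -47.93976253026518
[[0.2, -0.6], [-1.7, 0.3], [0.9, -0.4], [-0.5, 0.9], [0.3, 0.4], [1.5, -0.8], [-0.4, -0.0], [-0.7, 0.2], [0.2, 0.4], [0.1, -0.5]]
knob (array([ 0.49958837, -0.10306481,  0.07196154]), [0.6, 1.2, 1.0]) [ 0.50049271 -0.10250224  0.0719441 ]
state yaw [-0.6496  0.7603  0.0011]
[0.337 0.318 0.009]
[0.384 0.246 0.009]
[0.242 0.145 0.009]
```

Converted, 20 cm is 0.2667, 19 cm is 0.2533, -1.55 degrees is -0.0129.

Emit:
{"fn": "carry_out", "kwargs": {
  "targets": [
    [[-0.0133,0.002,0.0667],[0,0,-0.0129],0.65],
    [[-0.0133,0.002,0.1333],[0,0,-0.0129],0.65],
    [[-0.0133,0.002,0.1867],[0,0,-0.0129],0.65],
    [[-0.0133,0.002,0.2267],[0,0,-0.0129],0.65],
    [[-0.0133,0.002,0.2533],[0,0,-0.0129],0.65],
    [[-0.0133,0.002,0.2667],[0,0,-0.0129],0.65],
    [[-0.0133,0.002,0.2667],[0,0,-0.0129],0.65]
  ]
}}

```text
clock: 2.52
ee_pos: [0.5001, -0.1032, 0.0508]
tool_rot: [-1.276, -2.869, 0.0]
wrist_force: [-0.0, -0.1, -0.5]
opening: 0.0553
finger_force: 0.0
```

```bash
python3 - <<'E'
from h import *
s=get_state();im=camera("wrist")
print(s["wrist_force"],s["ee_pos"])
cv2.imwrite("pics/w2.png",im[:,:,::-1])
E
```

```text
[-0.03995587 -0.11434481 -0.52290684] [ 0.50011395 -0.10316354  0.05078675]
```

View pics/w2.png

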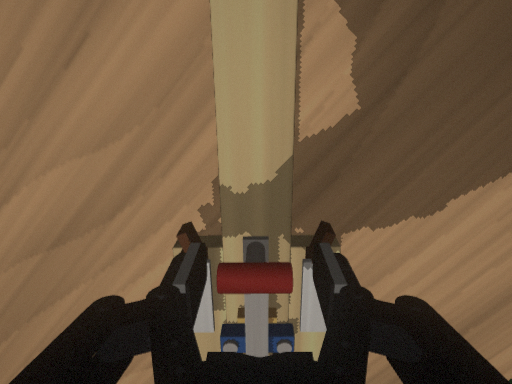

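The knob at (255,277) sits between the pads, at about columns 190 and 322. I'll close on it now.

Converted, -1.7 cm is -0.0227, -0.9 cm is -0.012.

Emit:
{"fn": "carry_out", "kwargs": {
  "targets": [
    [[0,0,0],[0,0,0],0.3],
    [[0,0,0],[0,0,0],0.3],
    [[0,0,0],[0,0,0],0.3],
    [[-0.004,0,-0.012],[0,0,0],0.3],
    [[-0.008,0,-0.0227],[0,0,0],0.3]
  ],
  "force": 35
}}

```text
clock: 3.2
ee_pos: [0.5023, -0.1089, 0.0666]
tool_rot: [-1.275, -2.866, 0.007]
wrist_force: [-1.6, -4.3, -9.8]
opening: 0.0334
finger_force: 35.6
```

Converted, -4.55 cm is -0.0607, -4.3 cm is -0.0573.

Emit:
{"fn": "carry_out", "kwargs": {
  "targets": [
    [[-0.006,0,-0.0107],[0,0,0],0.3],
    [[-0.0127,0,-0.0207],[0,0,0],0.3],
    [[-0.02,0,-0.03],[0,0,0],0.3],
    [[-0.0287,0,-0.0387],[0,0,0],0.3],
    [[-0.0373,0,-0.0467],[0,0,0],0.3],
    [[-0.0467,0,-0.054],[0,0,0],0.3],
    [[-0.0573,0,-0.0607],[0,0,0],0.3]
  ]
}}

```text
clock: 4.08
ee_pos: [0.5304, -0.1394, 0.1136]
tool_rot: [-1.273, -2.865, 0.004]
wrist_force: [-7.4, -2.1, -0.6]
opening: 0.033
finger_force: 35.5
```

Converted, -6 cm is -0.08, -1.2 cm is -0.016.

Emit:
{"fn": "carry_out", "kwargs": {
  "targets": [
    [[-0.0107,0,-0.0053],[0,0,0],0.3],
    [[-0.022,0,-0.01],[0,0,0],0.3],
    [[-0.0333,0,-0.0133],[0,0,0],0.3],
    [[-0.0453,0,-0.016],[0,0,0],0.3],
    [[-0.0573,0,-0.0173],[0,0,0],0.3],
    [[-0.0693,0,-0.0177],[0,0,0],0.3],
    [[-0.076,0,-0.0176],[0,0,0],0.3],
    [[-0.08,0,-0.0173],[0,0,0],0.3],
    [[-0.08,0,-0.0173],[0,0,0],0.3]
  ]
}}

```text
clock: 5.2
ee_pos: [0.5738, -0.1869, 0.1286]
tool_rot: [1.277, 2.868, -0.007]
wrist_force: [-3.9, -6.8, 0.8]
opening: 0.0333
finger_force: 35.4
```

Converted, -8 cm is -0.1067, -4 cm is -0.0533.

Emit:
{"fn": "carry_out", "kwargs": {
  "targets": [
    [[0,0,0],[0,0,0],0.82],
    [[0,0,0],[0,0,0],0.82],
    [[0,0,-0.0533],[0,0,0],0.82],
    [[0,0,-0.1067],[0,0,0],0.82]
  ]
}}

```text
clock: 5.7
ee_pos: [0.5738, -0.1832, 0.2076]
tool_rot: [-1.274, -2.871, -0.002]
wrist_force: [1.4, -0.7, -0.2]
opening: 0.07
finger_force: 0.0
```

Converted, 39.9 cm is 0.532, 21.4 cm is 0.2853, 50.7 degrees is 0.4225.

Emit:
{"fn": "carry_out", "kwargs": {
  "targets": [
    [[0.532,0.2853,0],[0,0,0.4225],0.82],
    [[0.532,0.2853,0],[0,0,0.4225],0.82],
    [[0.532,0.2853,0],[0,0,0.4225],0.82],
    [[0.532,0.2853,0],[0,0,0.4225],0.82],
    [[0.532,0.2853,0],[0,0,0.4225],0.82],
    [[0.532,0.2853,0],[0,0,0.4225],0.82],
    [[0.532,0.2853,0],[0,0,0.4225],0.82],
    [[0.532,0.2853,0],[0,0,0.4225],0.82],
    [[0.532,0.2853,0],[0,0,0.4225],0.82],
    [[0.532,0.2853,0],[0,0,0.4225],0.82]
  ]
}}

```text
clock: 6.95
ee_pos: [0.4651, 0.2554, 0.2073]
tool_rot: [2.381, 2.049, 0.001]
wrist_force: [-0.2, -0.3, 0.2]
opening: 0.0701
finger_force: 0.0
```

```bash
python3 - <<'E'
from h import *
import pickle
s=get_state();im=camera("wrist");np.save("w3.npy",im);pickle.dump(s,open("w3.pkl","wb"))
sc=camera("scene")
print(s["ee_pos"],s["tool_rot"],s["wrist_force"])
cv2.imwrite("pics/w3.png",np.hstack([im,cv2.resize(sc[150:260,200:300],(288,317))[:,:] if 0 else np.vstack([cv2.resize(sc[140:250,200:300],(288,317)),np.zeros((67,288,3),np.uint8)])])[:,:,::-1])
E
```

```text
[0.46512948 0.25542158 0.20725895] [2.38081869e+00 2.04907130e+00 1.11018035e-03] [-0.23018438 -0.32133314  0.2110907 ]
```

View pics/w3.png

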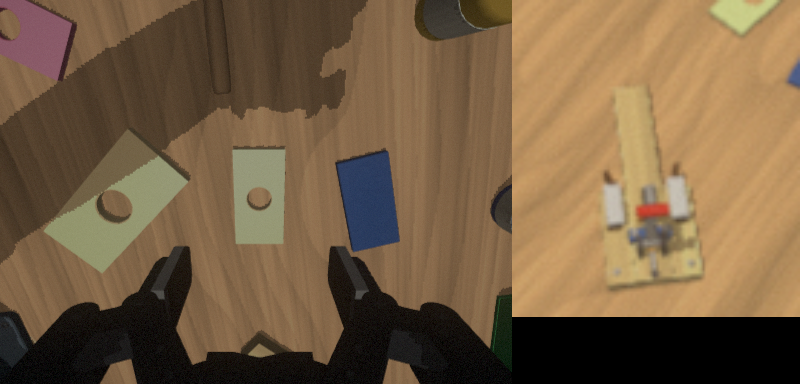

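The plate is at (233–285, 148–244) in the wrist view. The scene crop shows the knob swung back over the hinge, so the clip is staying up.

```bash
python3 - <<'E'
from h import *
import pickle
im=np.load("w3.npy");s=pickle.load(open("w3.pkl","rb"));c=cam("wrist",s)
R=Ro.from_rotvec(s["tool_rot"]).as_matrix();print("tool yaw",np.degrees(np.arctan2(R[1,0],R[0,0])))
r=rect(im,c,(259,225),.009);print(r)
print("hole",tri([(c,(259,198.5)),(cam("scene"),np.array((444,217))*.64),(cam("side"),np.array((328,263))*.64)]))
a=np.radians(r[2] if r[1][0]>r[1][1] else r[2]+90);a=a if a>0 else a+np.pi;e=np.array([np.cos(a),np.sin(a)])
g=np.array(r[0])/1e3+.04*e
print("len yaw",np.degrees(a),"shift tool cm",100*R.T@(np.r_[g,-.005]-s["ee_pos"]))
E
```

```text
tool yaw 81.43441565367988
((459.1644287109375, 213.7970428466797), (121.06137084960938, 61.70661926269531), 81.73492431640625)
hole (array([0.4601866 , 0.2136404 , 0.00705942]), [0.6, 0.8, 1.2])
len yaw 81.73492431640625 shift tool cm [-2.10539607e-01 -7.34559643e-03  2.12258403e+01]
```

Converted, 21.2 cm is 0.2827, 20.8 cm is 0.2773, -0.3 degrees is -0.0025.

Emit:
{"fn": "carry_out", "kwargs": {
  "targets": [
    [[-0.0027,0,0.08],[0,0,-0.0025],0.82],
    [[-0.0027,0,0.16],[0,0,-0.0025],0.82],
    [[-0.0027,0,0.2267],[0,0,-0.0025],0.82],
    [[-0.0027,0,0.26],[0,0,-0.0025],0.82],
    [[-0.0027,0,0.2707],[0,0,-0.0025],0.82],
    [[-0.0027,0,0.2773],[0,0,-0.0025],0.82],
    [[-0.0027,0,0.2827],[0,0,-0.0025],0.82],
    [[-0.0027,0,0.2827],[0,0,-0.0025],0.82]
  ]
}}

```text
clock: 8.05
ee_pos: [0.4655, 0.2537, -0.0042]
tool_rot: [2.376, 2.055, 0.003]
wrist_force: [-0.1, 0.3, 0.5]
opening: 0.0698
finger_force: 0.0
```

Emit:
{"fn": "carry_out", "kwargs": {
  "targets": [
    [[0,0,0],[0,0,0],0.6],
    [[0,0,0],[0,0,0],0.6],
    [[0,0,0],[0,0,0],0.6],
    [[0,0,0],[0,0,0],0.6]
  ],
  "force": 35
}}

```text
clock: 8.55
ee_pos: [0.4657, 0.254, -0.0039]
tool_rot: [2.375, 2.055, 0.004]
wrist_force: [-0.2, -0.4, 5.4]
opening: 0.0587
finger_force: 39.0
```

Converted, -27.7 cm is -0.3693, -25 cm is -0.3333, -50.3 degrees is -0.4192.

Emit:
{"fn": "carry_out", "kwargs": {
  "targets": [
    [[0,0,-0.0267],[0,0,0],0.6],
    [[0,0,-0.0667],[0,0,0],0.6],
    [[-0.0267,0,-0.1067],[0,0,-0.0167],0.6],
    [[-0.08,0,-0.12],[0,0,-0.0833],0.6],
    [[-0.1467,0,-0.12],[0,0,-0.1583],0.6],
    [[-0.2133,0,-0.12],[0,0,-0.2333],0.6],
    [[-0.28,0,-0.12],[0,0,-0.3083],0.6],
    [[-0.3333,0,-0.12],[0,0,-0.375],0.6],
    [[-0.3693,0,-0.12],[0,0,-0.4192],0.6],
    [[-0.3693,0,-0.1067],[0,0,-0.4192],0.6],
    [[-0.3693,0,-0.0933],[0,0,-0.4192],0.6],
    [[-0.3693,0,-0.0933],[0,0,-0.4192],0.6]
  ]
}}

```text
clock: 10.05
ee_pos: [0.4233, -0.0194, 0.063]
tool_rot: [-1.274, -2.867, 0.001]
wrist_force: [-0.1, 0.2, -0.7]
opening: 0.0585
finger_force: 38.3
```

```bash
python3 - <<'E'
from h import *
import pickle
s=get_state();im=camera("wrist");np.save("w4.npy",im);pickle.dump(s,open("w4.pkl","wb"))
print(s["ee_pos"],s["tool_rot"],s["wrist_force"],s["opening"])
cv2.imwrite("pics/w4.png",cv2.resize(im,(800,600),interpolation=cv2.INTER_CUBIC)[:,:,::-1])
E
```

```text
[ 0.4232666  -0.01944788  0.06295855] [-1.27445232e+00 -2.86732052e+00  7.54295772e-04] [-0.09156494  0.22215266 -0.70702115] 0.0584992353878147
```

View pics/w4.png

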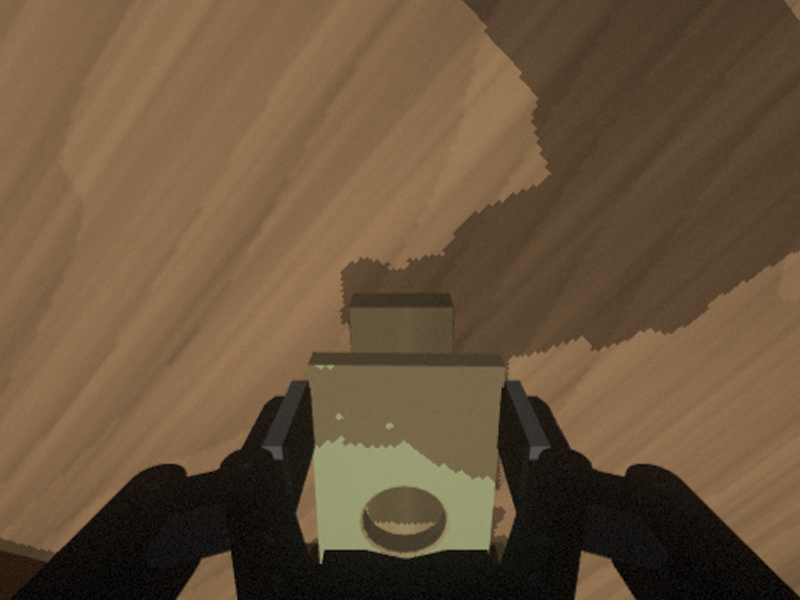

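```bash
python3 - <<'E'
from h import *
import pickle
s=pickle.load(open("w4.pkl","rb"));c=cam("wrist",s);k=.64
p=np.load("jig.npy");th=p[2];u=np.array([np.cos(th),np.sin(th)]);v=np.array([-u[1],u[0]])
J=lambda X:np.array([(X[:2]-p[:2])@u,(X[:2]-p[:2])@v])*1e3
R=Ro.from_rotvec(s["tool_rot"]).as_matrix();print("tool yaw rel",np.degrees(np.arctan2(R[1,0],R[0,0])-th)-180,"tool jig",J(s["ee_pos"]))
for q,z in[((353,306),.019),((453,307),.019),((311,365),.076),((504,366),.076),((321,550),.076),((492,550),.076),((403,522),.076)]:print(q,J(onz(c,np.array(q)*k,z)).round(1))
E
```

```text
tool yaw rel 0.01167356641724382 tool jig [-108.39762189   -1.69674924]
(353, 306) [-125.3  -21.9]
(453, 307) [-125.    19.9]
(311, 365) [-126.7  -28.6]
(504, 366) [-126.5   30. ]
(321, 550) [-54.2 -29.6]
(492, 550) [-54.5  30.8]
(403, 522) [-66.8  -0.6]
```

Emit:
{"fn": "carry_out", "kwargs": {
  "targets": [
    [[0,-0.0011,0.02],[0,0,0],0.6],
    [[0,-0.0011,0.04],[0,0,0],0.6],
    [[0,-0.0011,0.0533],[0,0,0],0.6],
    [[0,-0.0011,0.0587],[0,0,0],0.6],
    [[0,-0.0011,0.06],[0,0,0],0.6],
    [[0,-0.0011,0.06],[0,0,0],0.6]
  ]
}}

```text
clock: 10.85
ee_pos: [0.4245, -0.0213, 0.0202]
tool_rot: [1.277, 2.869, 0.0]
wrist_force: [-0.2, -1.0, -0.5]
opening: 0.0589
finger_force: 38.4
```

Converted, 0.1 cm is 0.0013.

Emit:
{"fn": "carry_out", "kwargs": {
  "targets": [
    [[0,0,0.0013],[0,0,0],0.6],
    [[0,0,0.0013],[0,0,0],0.6]
  ]
}}

```text
clock: 11.1
ee_pos: [0.4244, -0.0213, 0.0191]
tool_rot: [1.277, 2.87, 0.0]
wrist_force: [-0.0, -0.5, -0.8]
opening: 0.0588
finger_force: 38.4
```

Converted, 0.2 cm is 0.0027, 0.1 cm is 0.0013.

Emit:
{"fn": "carry_out", "kwargs": {
  "targets": [
    [[0,0,0.0013],[0,0,0],0.6],
    [[0,0,0.0027],[0,0,0],0.6],
    [[0,0,0.0027],[0,0,0],0.6]
  ]
}}

```text
clock: 11.48
ee_pos: [0.424, -0.0212, 0.0167]
tool_rot: [-1.277, -2.87, 0.0]
wrist_force: [1.3, -0.6, -0.4]
opening: 0.0589
finger_force: 38.4
```

Converted, 0.1 cm is 0.0013.

Emit:
{"fn": "carry_out", "kwargs": {
  "targets": [
    [[0,0,0.0013],[0,0,0],0.6],
    [[0,0,0.0013],[0,0,0],0.6]
  ]
}}

```text
clock: 11.72
ee_pos: [0.4242, -0.0212, 0.0161]
tool_rot: [1.277, 2.87, 0.0]
wrist_force: [-1.0, 0.7, 2.4]
opening: 0.0588
finger_force: 38.6
```

Converted, -3 cm is -0.04, -2.7 cm is -0.036.

Emit:
{"fn": "carry_out", "kwargs": {
  "targets": [
    [[-0.008,0,0],[0,0,0],0.6],
    [[-0.016,0,0],[0,0,0],0.6],
    [[-0.024,0,0],[0,0,0],0.6],
    [[-0.0307,0,0],[0,0,0],0.6],
    [[-0.036,0,0],[0,0,0],0.6],
    [[-0.04,0,0],[0,0,0],0.6]
  ]
}}

```text
clock: 12.48
ee_pos: [0.4445, -0.0435, 0.0161]
tool_rot: [-1.277, -2.87, -0.001]
wrist_force: [-2.6, 3.8, 5.9]
opening: 0.0586
finger_force: 39.0
```

Converted, -2.4 cm is -0.032, -2 cm is -0.0267.

Emit:
{"fn": "carry_out", "kwargs": {
  "targets": [
    [[-0.0067,0,0],[0,0,0],0.6],
    [[-0.0133,0,0],[0,0,0],0.6],
    [[-0.02,0,0],[0,0,0],0.6],
    [[-0.0267,0,0],[0,0,0],0.6],
    [[-0.032,0,0],[0,0,0],0.6]
  ]
}}

```text
clock: 13.1
ee_pos: [0.4606, -0.0613, 0.0161]
tool_rot: [-1.277, -2.87, -0.001]
wrist_force: [-2.1, 3.1, 5.9]
opening: 0.059
finger_force: 39.0
```

Converted, -0.6 cm is -0.008, -0.4 cm is -0.0053.

Emit:
{"fn": "carry_out", "kwargs": {
  "targets": [
    [[-0.0027,0,0],[0,0,0],0.6],
    [[-0.0053,0,0],[0,0,0],0.6],
    [[-0.008,0,0],[0,0,0],0.6]
  ]
}}

```text
clock: 13.48
ee_pos: [0.4645, -0.0656, 0.0161]
tool_rot: [-1.277, -2.87, -0.001]
wrist_force: [-2.3, 3.0, 5.6]
opening: 0.059
finger_force: 39.0
```

Converted, -0.4 cm is -0.0053, -0.3 cm is -0.004.

Emit:
{"fn": "carry_out", "kwargs": {
  "targets": [
    [[-0.002,0,0],[0,0,0],0.6],
    [[-0.004,0,0],[0,0,0],0.6],
    [[-0.0053,0,0],[0,0,0],0.6]
  ]
}}

```text
clock: 13.85
ee_pos: [0.4671, -0.0686, 0.0161]
tool_rot: [-1.277, -2.87, -0.001]
wrist_force: [-2.2, 4.5, 5.4]
opening: 0.059
finger_force: 39.0
```

Converted, -0.3 cm is -0.004, -0.15 cm is -0.002.

Emit:
{"fn": "carry_out", "kwargs": {
  "targets": [
    [[-0.002,0,0],[0,0,0],0.6],
    [[-0.004,0,0],[0,0,0],0.6]
  ]
}}

```text
clock: 14.1
ee_pos: [0.4691, -0.0708, 0.0161]
tool_rot: [-1.277, -2.87, -0.001]
wrist_force: [-2.3, 3.3, 6.1]
opening: 0.0587
finger_force: 39.0
```

Converted, -0.3 cm is -0.004, -0.15 cm is -0.002.

Emit:
{"fn": "carry_out", "kwargs": {
  "targets": [
    [[-0.002,0,0],[0,0,0],0.6],
    [[-0.004,0,0],[0,0,0],0.6]
  ]
}}

```text
clock: 14.35
ee_pos: [0.4705, -0.0724, 0.0161]
tool_rot: [-1.276, -2.868, -0.003]
wrist_force: [-4.6, 5.7, 8.7]
opening: 0.0588
finger_force: 39.3
```

Converted, -0.1 cm is -0.0013, -0.05 cm is -0.0007.

Emit:
{"fn": "carry_out", "kwargs": {
  "targets": [
    [[-0.0007,0,0],[0,0,0],0.6],
    [[-0.0013,0,0],[0,0,0],0.6]
  ]
}}

```text
clock: 14.6
ee_pos: [0.4705, -0.0724, 0.0161]
tool_rot: [-1.275, -2.867, -0.004]
wrist_force: [-4.9, 7.1, 10.4]
opening: 0.0589
finger_force: 39.4
```

Converted, -0.2 cm is -0.0027, -0.1 cm is -0.0013.

Emit:
{"fn": "carry_out", "kwargs": {
  "targets": [
    [[-0.0013,0,0],[0,0,0],0.6],
    [[-0.0027,0,0],[0,0,0],0.6],
    [[-0.0027,0,0],[0,0,0],0.6]
  ]
}}

```text
clock: 14.98
ee_pos: [0.4705, -0.0724, 0.0161]
tool_rot: [-1.273, -2.864, -0.007]
wrist_force: [-8.2, 9.6, 13.7]
opening: 0.0591
finger_force: 39.7
```

Converted, -0.15 cm is -0.002.

Emit:
{"fn": "carry_out", "kwargs": {
  "targets": [
    [[-0.002,0,0],[0,0,0],0.6],
    [[-0.002,0,0],[0,0,0],0.6],
    [[-0.002,0,0],[0,0,0],0.6]
  ]
}}

```text
clock: 15.35
ee_pos: [0.4705, -0.0725, 0.0161]
tool_rot: [-1.271, -2.862, -0.009]
wrist_force: [-10.3, 11.2, 14.6]
opening: 0.0588
finger_force: 40.0
```

Converted, 0.25 cm is 0.0033.

Emit:
{"fn": "carry_out", "kwargs": {
  "targets": [
    [[0.0033,0,0],[0,0,0],0.6],
    [[0.0033,0,0],[0,0,0],0.6],
    [[0.0033,0,0],[0,0,0],0.82],
    [[0.0033,0,0],[0,0,0],0.82],
    [[0.0033,0,0],[0,0,0],0.82]
  ]
}}

```text
clock: 15.98
ee_pos: [0.4725, -0.0752, 0.0155]
tool_rot: [1.278, 2.869, -0.001]
wrist_force: [0.3, -0.4, 0.5]
opening: 0.0701
finger_force: 0.0
```

Converted, -21 cm is -0.28, -15 cm is -0.2.

Emit:
{"fn": "carry_out", "kwargs": {
  "targets": [
    [[0,0,-0.04],[0,0,0],0.82],
    [[0,0,-0.12],[0,0,0],0.82],
    [[-0.0133,0,-0.2],[0,0,0],0.75],
    [[-0.04,0,-0.28],[0,0,0],0.65],
    [[-0.04,0,-0.28],[0,0,0],0.65]
  ]
}}

```text
clock: 16.6
ee_pos: [0.4964, -0.0993, 0.2323]
tool_rot: [1.274, 2.857, 0.001]
wrist_force: [-0.4, 0.4, -0.4]
opening: 0.0554
finger_force: 0.0
```

```bash
python3 - <<'E'
from h import *
import pickle
s=get_state();im=camera("wrist");np.save("w5.npy",im);pickle.dump(s,open("w5.pkl","wb"))
a=camera("scene");b=camera("side")
print(s["ee_pos"],s["tool_rot"])
cv2.imwrite("pics/w5.png",np.hstack([im,np.vstack([cv2.resize(a[150:246,200:344-16],(288,216)),cv2.resize(b[185:241,210:306],(288,168))])])[:,:,::-1])
E
```

```text
[ 0.49643171 -0.09925667  0.23225165] [1.27401542e+00 2.85744746e+00 8.96540130e-04]
```

View pics/w5.png

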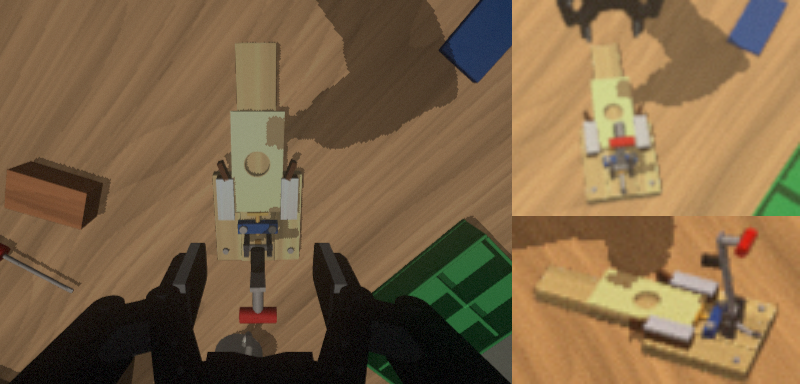

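The plate now lies under both lips, and its front edge, at about row 212 in the wrist view, meets the brass pad. The clip is up, with its knob at (258,315).

```bash
python3 - <<'E'
from h import *
import pickle
s=pickle.load(open("w5.pkl","rb"));c=cam("wrist",s)
p=np.load("jig.npy");th=p[2];u=np.array([np.cos(th),np.sin(th)]);v=np.array([-u[1],u[0]])
J=lambda X:np.array([(X[:2]-p[:2])@u,(X[:2]-p[:2])@v])*1e3
X,e=tri([(c,(258,315)),(cam("scene"),(248.9,213.1)),(cam("side"),(288.3,193.7))]);print("knob",X,e,J(X))
for q in[(232,111),(285,111),(245,212),(268,212),(257,163)]:print(q,J(onz(c,q,.028)).round(1))
R=Ro.from_rotvec(s["tool_rot"]).as_matrix();print("yaw err",np.degrees(np.arctan2(R[1,0],R[0,0])-th)-180,J(s["ee_pos"]))
K=np.array([.5738,-.1869,.1286]);print("last hold: shift cm",100*R.T@(K-s["ee_pos"]),J(K), "vision",100*R.T@(X-[0,0,.021]-s["ee_pos"]))
im=np.load("w5.npy")
cv2.imwrite("pics/w5c.png",cv2.resize(im[140:290,180:340],(640,600),interpolation=cv2.INTER_CUBIC)[:,:,::-1])
E
```

```text
knob [ 0.57505561 -0.18561428  0.14745282] [0.5, 1.2, 1.2] [116.65632035  -0.31916416]
(232, 111) [-56.2 -27.9]
(285, 111) [-56.2  30.5]
(245, 212) [ 65.1 -15.6]
(268, 212) [65.2 12.9]
(257, 163) [ 2.8 -0.6]
yaw err -0.12233294547016271 [-0.13015702 -0.84080875]
last hold: shift cm [-11.56884319  -0.16329375  10.49970961] [116.76974747  -2.11270233] vision [-11.55462006   0.01478459  10.7153164 ]
```

View pics/w5c.png

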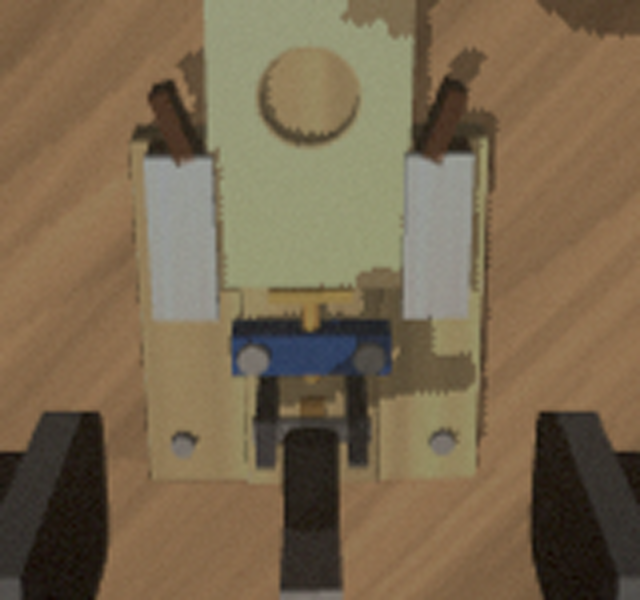

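The crop confirms it: the plate's end at (310,290) rests against the brass pad. Next I'll take hold of the raised knob.

Converted, -11.55 cm is -0.154, 10.5 cm is 0.14.

Emit:
{"fn": "carry_out", "kwargs": {
  "targets": [
    [[-0.0733,-0.0013,0],[0,0,0],0.65],
    [[-0.1333,-0.0013,0],[0,0,0],0.65],
    [[-0.154,-0.0013,0.0267],[0,0,0],0.65],
    [[-0.154,-0.0013,0.08],[0,0,0],0.65],
    [[-0.154,-0.0013,0.12],[0,0,0],0.65],
    [[-0.154,-0.0013,0.14],[0,0,0],0.65],
    [[-0.154,-0.0013,0.14],[0,0,0],0.65]
  ]
}}

```text
clock: 17.62
ee_pos: [0.567, -0.1823, 0.1182]
tool_rot: [-1.275, -2.866, -0.0]
wrist_force: [-0.4, 0.1, 0.0]
opening: 0.0553
finger_force: 0.0
```

Emit:
{"fn": "carry_out", "kwargs": {
  "targets": [
    [[0,0,0],[0,0,0],0.3],
    [[0,0,0],[0,0,0],0.3],
    [[0,0,0],[0,0,0],0.3],
    [[0,0,0],[0,0,0],0.3]
  ],
  "force": 35
}}

```text
clock: 18.12
ee_pos: [0.5702, -0.1832, 0.1226]
tool_rot: [1.275, 2.868, 0.002]
wrist_force: [1.2, 3.4, 5.0]
opening: 0.0334
finger_force: 36.2
```

Converted, -0.9 cm is -0.012, -0.75 cm is -0.01.

Emit:
{"fn": "carry_out", "kwargs": {
  "targets": [
    [[0,0,0],[0,0,0],0.6],
    [[0,0,0],[0,0,0],0.6],
    [[-0.0053,0.0027,-0.0067],[0,0,0],0.6],
    [[-0.01,0.0027,-0.012],[0,0,0],0.6],
    [[-0.01,0.0027,-0.012],[0,0,0],0.6],
    [[-0.01,0.0027,-0.012],[0,0,0],0.6]
  ]
}}

```text
clock: 18.88
ee_pos: [0.5755, -0.1878, 0.1298]
tool_rot: [-1.278, -2.87, 0.0]
wrist_force: [-0.8, -0.3, 0.3]
opening: 0.0511
finger_force: 0.0
```

Emit:
{"fn": "carry_out", "kwargs": {
  "targets": [
    [[0,0,0],[0,0,0],0.3],
    [[0,0,0],[0,0,0],0.3],
    [[0,0,0],[0,0,0],0.3],
    [[0,0,0],[0,0,0],0.3]
  ]
}}

```text
clock: 19.38
ee_pos: [0.5748, -0.1881, 0.1299]
tool_rot: [-1.278, -2.869, 0.002]
wrist_force: [-4.1, -1.8, 2.7]
opening: 0.0333
finger_force: 35.7
```

Emit:
{"fn": "carry_out", "kwargs": {
  "targets": [
    [[0.012,0,-0.0007],[0,0,0],0.3],
    [[0.024,0,0],[0,0,0],0.3],
    [[0.036,0,0.0013],[0,0,0],0.3],
    [[0.048,0,0.004],[0,0,0],0.3],
    [[0.0593,0,0.0073],[0,0,0],0.3],
    [[0.0707,0,0.0116],[0,0,0],0.3],
    [[0.0813,0,0.0173],[0,0,0],0.3],
    [[0.092,0,0.0233],[0,0,0],0.3]
  ]
}}

```text
clock: 20.38
ee_pos: [0.5299, -0.1388, 0.1151]
tool_rot: [1.277, 2.864, -0.007]
wrist_force: [-5.8, -5.4, 7.6]
opening: 0.0334
finger_force: 37.2
```

Emit:
{"fn": "carry_out", "kwargs": {
  "targets": [
    [[0.0047,0,0.0033],[0,0,0],0.3],
    [[0.0093,0,0.0073],[0,0,0],0.3],
    [[0.014,0,0.0113],[0,0,0],0.3],
    [[0.0187,0,0.0153],[0,0,0],0.3],
    [[0.0227,0,0.02],[0,0,0],0.3],
    [[0.0267,0,0.024],[0,0,0],0.3],
    [[0.0307,0,0.0287],[0,0,0],0.3],
    [[0.0347,0,0.0333],[0,0,0],0.3],
    [[0.038,0,0.0387],[0,0,0],0.3],
    [[0.0407,0,0.044],[0,0,0],0.3],
    [[0.0407,0,0.044],[0,0,0],0.3]
  ]
}}

```text
clock: 21.75
ee_pos: [0.5057, -0.1125, 0.0776]
tool_rot: [-1.275, -2.864, 0.001]
wrist_force: [-7.3, 0.2, 1.5]
opening: 0.033
finger_force: 37.7
```

Converted, 1.05 cm is 0.014, 0.43 cm is 0.0057.

Emit:
{"fn": "carry_out", "kwargs": {
  "targets": [
    [[0.0016,0,0.0027],[0,0,0],0.3],
    [[0.0029,0,0.0053],[0,0,0],0.3],
    [[0.0044,0,0.008],[0,0,0],0.3],
    [[0.0057,0,0.0107],[0,0,0],0.3],
    [[0.0067,0,0.0127],[0,0,0],0.3],
    [[0.0073,0,0.014],[0,0,0],0.3],
    [[0.0073,0,0.014],[0,0,0],0.3]
  ]
}}

```text
clock: 22.62
ee_pos: [0.5022, -0.1087, 0.0669]
tool_rot: [-1.275, -2.864, 0.002]
wrist_force: [-6.7, -0.4, -1.0]
opening: 0.0331
finger_force: 37.6
```

Converted, 0.2 cm is 0.0027, 0.1 cm is 0.0013.

Emit:
{"fn": "carry_out", "kwargs": {
  "targets": [
    [[0.0007,0,0.0013],[0,0,0],0.3],
    [[0.0013,0,0.0027],[0,0,0],0.3],
    [[0.0013,0,0.0027],[0,0,0],0.3]
  ]
}}

```text
clock: 23.0
ee_pos: [0.5017, -0.1081, 0.0651]
tool_rot: [-1.275, -2.865, 0.002]
wrist_force: [-6.0, -1.4, -0.6]
opening: 0.0332
finger_force: 37.6
```

Converted, 0.2 cm is 0.0027, 0.1 cm is 0.0013.

Emit:
{"fn": "carry_out", "kwargs": {
  "targets": [
    [[0.0007,0,0.0013],[0,0,0],0.3],
    [[0.0013,0,0.0027],[0,0,0],0.3],
    [[0.0013,0,0.0027],[0,0,0],0.3]
  ]
}}

```text
clock: 23.38
ee_pos: [0.5016, -0.108, 0.0646]
tool_rot: [-1.276, -2.867, 0.003]
wrist_force: [-7.0, -1.3, 5.2]
opening: 0.0331
finger_force: 38.0
```

Converted, 0.1 cm is 0.0013.

Emit:
{"fn": "carry_out", "kwargs": {
  "targets": [
    [[0,0,0.0013],[0,0,0],0.3],
    [[0,0,0.0013],[0,0,0],0.3],
    [[0,0,0],[0,0,0],0.65],
    [[0,0,0],[0,0,0],0.65],
    [[0,0,0],[0,0,0],0.65]
  ]
}}

```text
clock: 24.0
ee_pos: [0.5042, -0.1078, 0.0647]
tool_rot: [1.277, 2.87, 0.001]
wrist_force: [0.6, -0.1, -0.3]
opening: 0.0554
finger_force: 0.0
```

Converted, -18 cm is -0.24, -17 cm is -0.2267.

Emit:
{"fn": "carry_out", "kwargs": {
  "targets": [
    [[0,0,-0.0267],[0,0,0],0.65],
    [[0,0,-0.08],[0,0,0],0.65],
    [[0,0,-0.1467],[0,0,0],0.65],
    [[0,0,-0.2267],[0,0,0],0.65],
    [[0,0,-0.24],[0,0,0],0.65],
    [[0,0,-0.24],[0,0,0],0.65]
  ]
}}

```text
clock: 24.75
ee_pos: [0.5046, -0.1083, 0.2456]
tool_rot: [1.276, 2.868, 0.001]
wrist_force: [-0.1, 0.0, -0.3]
opening: 0.0555
finger_force: 0.0
```

```bash
python3 - <<'E'
from h import *
s=get_state();im=camera("wrist");a=camera("scene");b=camera("side");print(s["ee_pos"])
c=cam("wrist",s);p=np.load("jig.npy");th=p[2];u=np.array([np.cos(th),np.sin(th),0]);O=np.r_[p[:2],0]
print(proj(c,O+u*(105-95.5)/1e3+[0,0,.0847]))
cv2.imwrite("pics/w6.png",np.hstack([cv2.resize(im[20:290,140:370],(511,600)),np.vstack([cv2.resize(a[150:246,200:328],(288,216)),cv2.resize(b[185:241,210:306],(288,168)),np.zeros((216,288,3),np.uint8)])])[:,:,::-1])
E
```

```text
[ 0.50464339 -0.1083019   0.2455588 ]
[258.15013162 169.84051785]
```

View pics/w6.png

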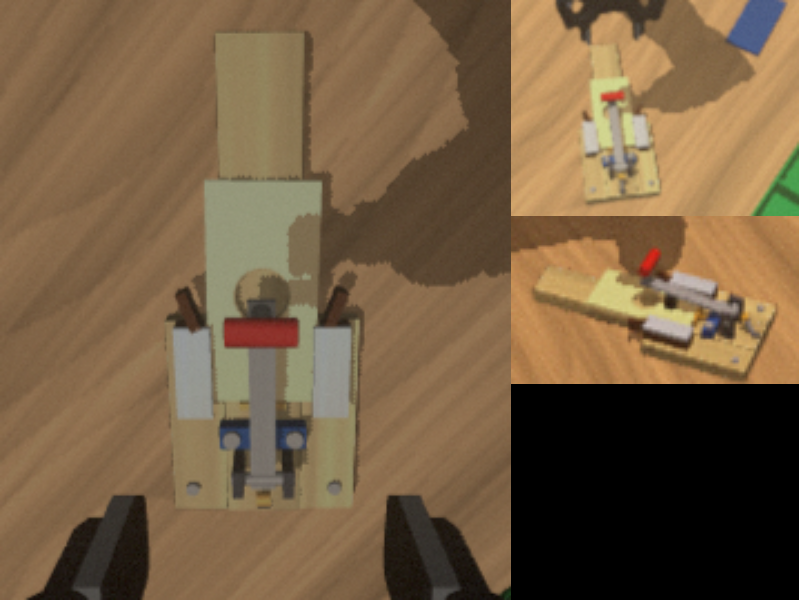

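The clip rests on the plate: its knob is at wrist pixel (258,170), exactly where it should be at 0.13 rad. The plate is still against the pad, and the gripper is clear of everything.

```bash
python3 -c "from workcell import *;print(sign_off())"
```

```text
the job is handed in; nothing more can be done
None
```

The job is done and handed in at about 25 s on the robot's clock: the plate sits under both lips against the brass pad, the clip was eased down onto it and let go, and I moved nothing else on the bench.

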